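# Nip up the bleed valve's nut, fit its knob and hold it pressed

## Task

First turn the brass hex nut on the filter's bleed valve clockwise (seen from above) with the fingers until it stops. Then pick up the black knob, turn it so that the flat in its bore matches the flat of the valve's D-shaped spindle, push it fully home on the spindle and press spindle and knob down to the bottom of the spring travel. Finish while still gripping the knob and keeping the spindle pressed down; leave the glass bowl, black shrimp log, blue jar and terracotta dish where they are.

Things in the scene. Friction and masses are not known exactly. Their poses are not given: they have to be found in the camera images.
- valve: Fixed grey bleed-valve block, 90 x 90 mm, 60 mm tall; origin at the centre of its underside, on the ledge. Nut and spindle stand on its vertical centre line. Two hose stubs, 27 mm thick, 28 mm up, stick out 30 mm from its +y and -y sides. White line on its top, +x side: the spindle's flat faces that way. Red line on its top: the nut's red mark meets it at the nut's stop.
- nut_top (a point): Brass hex nut, 32 mm across flats, 16 mm tall, on the block's top; this point is the centre of its top face (76 mm above the ledge). Its x axis is square to one pair of flats (others every 60 degrees), z up; a small red mark on the top face lies at its +x edge. The spindle passes up through it, nowhere wider than 26 mm, its top 106 mm above the ledge.
- nut (a joint): Turn of the nut in rad: grows as it is turned clockwise seen from above, from 0 to the stop at 1.4 (tight). Stiff (about 0.12 N m of friction), stays where it is left; starts between 0.1 and 0.7. It does not rise or sink.
- spindle (a point): Upright steel spindle; this point is on its axis, on the upper face of its round shoulder (26 mm across, 5 mm thick), 88 mm above the ledge when not pressed. Above the shoulder it is D-shaped: 18 mm diameter, 18 mm tall, one flat 3.5 mm from the axis facing this point's +x; top edge chamfered 2.5 mm. It cannot turn.
- plunger (a joint): How far the spindle is pressed down, in m: 0 free, 0.008 at the bottom. A spring pushes it up: about 4 N to start, about 10 N at the bottom.
- knob: Loose black plastic knob, about 60 g, standing upright on the ledge, bore down; origin at the centre of its underside, z up. Round skirt 44 mm across, 0 to 24 mm high; on it a grip bar 42 mm long (knob's x), 14 mm thick (y), 24 to 47 mm high. A white pointer line on the bar's top and end marks its +x side.
- knob_bore (a point): Centre of the bore's mouth in the knob's underside (same point and axes as the knob). D-shaped bore, 20 mm deep, 20 mm diameter, its flat 4.5 mm from the axis on the +x (pointer) side. Seated, the underside lies on the spindle's shoulder, this point at point spindle, x along the spindle's x.
- knob_pointer (a point): Outer end of the white pointer line on top of the knob's grip bar: 20 mm along the knob's +x and 47 mm above its underside.
- jar: Blue twist-cap jar, 64 mm across, 85 mm tall, loose; origin at the centre of its underside. To be left alone.
- dish: Small terracotta feeding dish, 64 mm across, 22 mm tall, loose; origin at the centre of its underside. To be left alone.
- bowl: Glass bowl, 140 mm across, 70 mm tall, loose; origin at the centre of its underside. To be left alone.
- log: Black ceramic shrimp log, a tube 60 mm across and 120 mm long lying along its y axis, loose; origin at its underside. To be left alone.
Not all that is in view belongs to the job. There is more than one size of the knob; the job needs the larger. What is shaped like the valve but purple is not meant.

How it is judged:
By the outcome, as a careful person would: the job done as asked, in the order asked, and still so for the second after the job is handed in, while the arm keeps its last pose, push and grip.
It also fails if it takes over 58 s, if anything falls off the work surface, if the arm or the gripper's body presses on something with over 40 N, if the wrist force passes 120 N, or if a joint passes its speed limit or range.

## Robot

A 6-joint arm with a two-finger parallel gripper is mounted at the origin on the work surface. World frame = base frame: x ahead of the robot, y to its left, z up, the work surface at z = 0. Lengths are in m, angles in rad, forces in N, time in s.
With the tool pointing down it reaches from about 0.3 to 0.775 m from the base axis. Payload 14.6 kg.
Tool frame: the origin (TCP) lies midway between the tips of the shut fingers; the grasp point (between the pads) lies 19 mm behind it; z points along the fingers, y is the line along which they close (so a half turn about z gives the same grasp; the last joint's range is limited). The gripper opens to 94 mm and grips with 3 to 60 N. Pads are 16 mm wide; open, the fingers measure 119 mm over their backs; the gripper's body (75 mm by 177 mm) begins 78 mm behind the grasp point.
Start: joints at [-1.316, 0.3, 1.521, -0, 1.321, -0.067], TCP at [0.174, -0.522, 0.205] pointing down, gripper open.
Joint ranges: [-3.03, 3.03], [-0.79, 2.21], [0.23, 2.52], [-1.04, 4.18], [0, 3.07], [-2.55, 2.55]. Speed limits (rad/s): [2.22, 2.22, 2.57, 3.14, 3.14, 3.14].

## Interface

Orientations are given as a unit quaternion [x, y, z, w].
In Python, from rig import manip, get_image, camera_info gives the robot as it stands.
- The arm moves only by the tool drive_tool, never from a script. Its argument "motion" is a list of rows, each an object with "delta_pos": the shift along the tool's x, y, z in cm, a list of three; "spin": the turn about the tool's z in degrees; "fingers": the opening, from 0 (shut) to 1 (fully open). In form: [{"delta_pos": [dx, dy, dz], "spin": spin, "fingers": fingers}, ...]. A call has 1 to 10 rows; each row is the pose to reach, as a shift and turn from the pose commanded when the call began, along the tool's axes at that moment; what a row does not reach only later rows make up. A row lasts 1/12 s, in which the tool goes at most 41.7 mm and 7.16 degrees, less where a joint would pass 70% of its speed; a pose out of reach is approached as far as the arm can. A call with a gripper value outside its range is refused whole. The fingers move at their own pace and stop on an object; the grip force is fixed at half the most. Time passes only in rows, so rows that repeat a pose let the fingers close. It gives the time, the measured TCP pose, the force, the opening and the grip force at its end, in the units of the state.
- manip.get_state(): the state, without advancing time (a new reading comes with each control period).
- get_image(name): name is "side" or "top" or "wrist"; returns (picture, depth): 400x640x3 uint8, blue, green, red; 400x640 float32, m along the optical axis (not along the pixel's ray), 0 where there is no reading.
- camera_info(name): a dict with "fx", "fy", "cx", "cy" (pixels), "extrinsics" (4x4, takes a point from camera to world coordinates); the wrist camera has in their place "mount" (4x4, takes a point from camera to tool coordinates, whose origin is the TCP and whose axes are the flange's). Camera axes: x right, y up, looking along -z (the intrinsics and any distortion apply to the point x, -y, -z); pixel columns grow to the right and rows downward; lengths in m; the calibration is good to about 2 mm. The wrist camera is an equidistant fisheye: a pixel r from the principal point sees the ray r / f radians off the axis. A picture is of the moment at which its call begins: read the wrist's pose just before it. camera_info takes no time and is no camera call.
- manip.job_done(): hands the job in; it is judged then, once.
The state is a dict: "time": time; "joint_pos": joint angles; "qd": joint speeds; "joint_torque": joint torques, N m; "tool_pos": TCP position; "eef_rot": TCP orientation; "force": force on the tool from outside, world axes, zero at the start; "torque": the same for the moment, N m; "gripper_width": finger opening in m; "gripper_force": force on a finger pad.
Only numpy, scipy, OpenCV 4.12 (cv2) and the standard library are available. Lean on these libraries where they do the work, as an engineer would, in place of code of your own. Each camera call takes 0.05 s, during which the arm holds its last target. There are 200 camera calls.

## Working session

There is one attempt and no reset: what is moved stays moved. The work goes in short steps, Python scripts to look and compute and a tool call to move; the robot and the scene stay as the last step left them, time stands still between calls to the robot, and variables do not carry over. Pictures are saved under pics/ and viewed, at most 10 in all, crops included, and the job is handed in when it is done.

Besides the shell and the picture viewer there is one more tool, called after ">>>" by a JSON object that holds its "method" and its "body", one argument or row to a line. drive_tool: Moves the arm, as the interface text tells. Its arguments: {"type":"object","properties":{"motion":{"type":"array","items":{"type":"object","properties":{"delta_pos":{"type":"array","items":{"type":"number"}},"spin":{"type":"number"},"fingers":{"type":"number"}}}}},"required":["motion"]}

```bash
mkdir -p pics; ls; cat > h.py <<'E'
import numpy as np, cv2
from rig import manip, get_image, camera_info
def cloud(name, d):
    c=camera_info(name); v,u=np.indices(d.shape)
    p=np.stack([(u-c['cx'])/c['fx']*d, -(v-c['cy'])/c['fy']*d, -d, np.ones_like(d)],-1)
    return (p@np.array(c['extrinsics']).T)[...,:3]
E
python3 - <<'E'
from h import *
for n in ['top','side']:
    im,d=get_image(n); cv2.imwrite(f'pics/{n}0.png',im); np.save(f'{n}0.npy',d)
    c=camera_info(n); print({k:np.round(v,3).tolist() for k,v in c.items() if not isinstance(v,str)})
    P=cloud(n,d); print(P[200,320],P[350,320])
c=camera_info('wrist'); print({k:(np.round(v,3).tolist() if not isinstance(v,str) else v) for k,v in c.items()})
s=manip.get_state(); print(s)
E
```

```text
pics
{'fx': 471.214, 'fy': 471.214, 'cx': 324.836, 'cy': 206.423, 'extrinsics': [[0.026, 0.99, -0.14, 0.432], [-1.0, 0.026, -0.001, -0.06], [0.003, 0.14, 0.99, 1.126], [0.0, 0.0, 0.0, 1.0]]}
[ 0.60692334 -0.04681857 -0.00233956] [ 0.25501457 -0.05632796 -0.00240347]
{'fx': 364.754, 'fy': 364.754, 'cx': 322.723, 'cy': 203.781, 'extrinsics': [[0.983, 0.119, -0.141, 0.48], [-0.185, 0.673, -0.717, -0.628], [0.009, 0.73, 0.683, 0.623], [0.0, 0.0, 0.0, 1.0]]}
[6.04316397e-01 4.00025629e-02 3.38266513e-04] [ 0.53495858 -0.34092605 -0.00243923]
{'fx': 309.707, 'fy': 309.707, 'cx': 321.24, 'cy': 204.881, 'mount': [[0.0, 0.967, 0.255, 0.075], [1.0, -0.0, -0.0, -0.001], [-0.0, 0.255, -0.967, -0.179], [0.0, 0.0, 0.0, 1.0]]}
{'time': 0.1, 'joint_pos': array([-1.31562135e+00,  3.00386667e-01,  1.52151999e+00,  5.00794714e-08,
        1.32073581e+00, -6.66177805e-02]), 'qd': array([ 0.00010504, -0.00052215, -0.00384233, -0.00089273,  0.00215279,
       -0.00112775]), 'joint_torque': array([ 2.26884340e-04, -5.32644475e+01, -3.53282940e+01,  7.08818645e-02,
        2.35254492e-02, -6.81179222e-05]), 'tool_pos': array([ 0.17387307, -0.52153414,  0.2049585 ]), 'eef_rot': array([ 9.87083943e-01,  1.60203042e-01, -4.93898449e-05, -5.22575863e-04]), 'force': array([-0.00394188, -0.04549777, -0.39854395]), 'torque': array([-0.02763958, -0.00503053,  0.00186997]), 'gripper_force': 0.0, 'gripper_width': 0.09408712295376113}
```

View pics/top0.png

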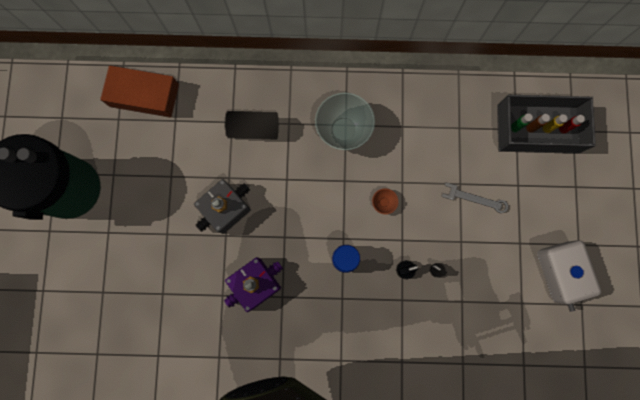

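View pics/side0.png

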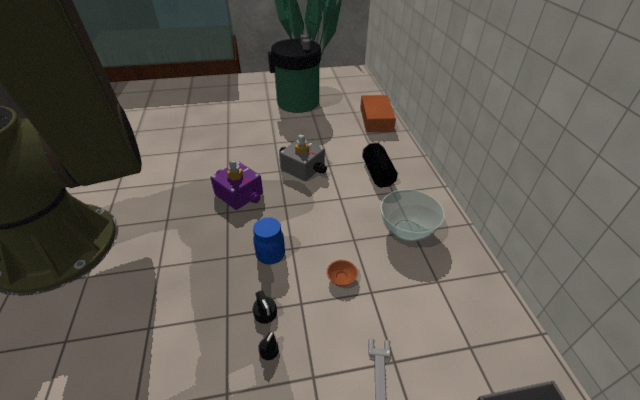

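Top view: the grey valve is at (221,203) and the purple decoy at (253,283). Knob candidates are at (406,269) and (437,269); the left one looks larger. I'll measure them and confirm in one enlarged composite.

```bash
python3 - <<'E'
from h import *
im=cv2.imread('pics/top0.png'); d=np.load('top0.npy'); P=cloud('top',d)
a=cv2.resize(im[170:240,185:260],None,fx=5,fy=5,interpolation=3)
b=cv2.resize(im[245:295,385:460],None,fx=5,fy=5,interpolation=3)
b=np.vstack([b,np.zeros((a.shape[0]-b.shape[0],b.shape[1],3),np.uint8)])
cv2.imwrite('pics/crop1.png',np.clip(np.hstack([a,b])*1.8,0,255).astype(np.uint8))
for n,(u0,u1,v0,v1) in dict(kL=(392,422,255,285),kR=(424,452,255,285),valve=(185,260,170,240)).items():
    Q=P[v0:v1,u0:u1].reshape(-1,3)
    for lo,hi in ([(.012,.03),(.03,.06)] if n!='valve' else [(.05,.065),(.068,.08),(.084,.092),(.095,.115)]):
        q=Q[(Q[:,2]>lo)&(Q[:,2]<hi)]
        if len(q)>3:
            r=cv2.minAreaRect((q[:,:2]*1000).astype(np.float32)); print(n,lo,len(q),q.mean(0).round(4),np.percentile(q[:,2],[50,95]).round(4),np.round(r[0],1),np.round(r[1],1),round(r[2],1))
E
```

```text
kL 0.012 167 [ 0.4457 -0.2495  0.0231] [0.0236 0.027 ] [ 444.9 -250.3] [42.  40.2] 20.4
kL 0.03 125 [ 0.445  -0.2504  0.0459] [0.0467 0.0496] [ 441.1 -253. ] [22.9 42.9] 18.5
kR 0.012 103 [ 0.4454 -0.3235  0.0191] [0.0188 0.0264] [ 446.8 -324.1] [29.3 32.3] 65.0
kR 0.03 68 [ 0.446  -0.3257  0.0359] [0.0361 0.0386] [ 446.7 -325.7] [32.  11.2] 56.9
valve 0.05 1340 [0.5785 0.1801 0.0595] [0.0596 0.0629] [580.  181.9] [91.2 90. ] 43.2
valve 0.068 75 [0.5772 0.1773 0.0752] [0.075  0.0784] [579.6 181.9] [32.2 35.9] 33.9
valve 0.084 57 [0.5796 0.1812 0.0879] [0.088  0.0904] [580.2 182.7] [23.2 25.3] 1.8
valve 0.095 50 [0.5781 0.1793 0.1037] [0.1044 0.1082] [578.  179.5] [12.9 17.2] 41.3
```

View pics/crop1.png

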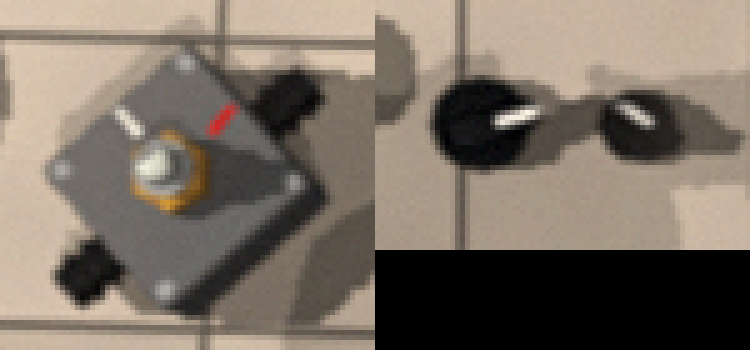

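Candidates: the left knob at (406,269) is 42–44 mm across and 47 mm high. The right knob at (437,269) is about 32 mm across and 37 mm high. The left one fits. The valve is at about (0.579, 0.181), yaw about 43°. Its white line is at crop (130,122) and its red line at (222,120). Next I move above the valve.

```bash
cat >> h.py <<'E'
from scipy.spatial.transform import Rotation as R
def goto(x,y,z,yaw):
    s=manip.get_state(); M=R.from_quat(s['eef_rot']).as_matrix()
    y0=np.degrees(np.arctan2(M[1,0],M[0,0]))
    print('t',s['time'],'pos',s['tool_pos'].round(4),'yaw',y0.round(2),'F',s['force'].round(1),'T',s['torque'].round(2),'w',round(s['gripper_width'],4),s['gripper_force'])
    print('delta cm',(M.T@(np.array([x,y,z])-s['tool_pos'])*100).round(2),'spin',round((y0-yaw+180)%360-180,2))
E
python3 -c "
from h import *
goto(.579,.181,.2,143)"
```

```text
t 0.1 pos [ 0.1739 -0.5215  0.205 ] yaw 18.44 F [-0.  -0.  -0.4] T [-0.03 -0.01  0.  ] w 0.0941 0.0
delta cm [ 60.65 -53.83   0.56] spin -124.56
```

>>> {"method": "drive_tool", "body": {
  "motion": [
    {"delta_pos":[3,-2.7,0],"spin":-7,"fingers":1},
    {"delta_pos":[6,-5.3,0],"spin":-14,"fingers":1},
    {"delta_pos":[9,-8,0],"spin":-21,"fingers":1},
    {"delta_pos":[12,-10.6,0],"spin":-28,"fingers":1},
    {"delta_pos":[15,-13.3,0],"spin":-35,"fingers":1},
    {"delta_pos":[18,-16,0],"spin":-42,"fingers":1},
    {"delta_pos":[21,-18.6,0],"spin":-49,"fingers":1},
    {"delta_pos":[24,-21.3,0],"spin":-56,"fingers":1},
    {"delta_pos":[27,-24,0],"spin":-63,"fingers":1},
    {"delta_pos":[30,-26.6,0],"spin":-70,"fingers":1}
  ]
}}

```text
time: 0.93
tool_pos: [0.3748, -0.1726, 0.2055]
eef_rot: [0.715, 0.699, 0.0, 0.0]
force: [1.8, -0.5, 0.7]
gripper_width: 0.0938
gripper_force: 0.0
```

```bash
python3 -c "
from h import *
goto(.579,.181,.2,143)"
```

```text
t 0.9333 pos [ 0.3748 -0.1726  0.2055] yaw 88.77 F [ 1.8 -0.5  0.7] T [-0.09 -0.06  0.  ] w 0.0938 0.0
delta cm [35.78 19.66  0.55] spin -54.23
```

>>> {"method": "drive_tool", "body": {
  "motion": [
    {"delta_pos":[3.6,2,0],"spin":-6,"fingers":1},
    {"delta_pos":[7.1,3.9,0],"spin":-12,"fingers":1},
    {"delta_pos":[10.7,5.9,0],"spin":-18,"fingers":1},
    {"delta_pos":[14.3,7.9,0.2],"spin":-24,"fingers":1},
    {"delta_pos":[17.9,9.8,0.3],"spin":-30,"fingers":1},
    {"delta_pos":[21.5,11.8,0.5],"spin":-36,"fingers":1},
    {"delta_pos":[25,13.8,0.5],"spin":-42,"fingers":1},
    {"delta_pos":[28.6,15.7,0.5],"spin":-48,"fingers":1},
    {"delta_pos":[32.2,17.7,0.5],"spin":-54,"fingers":1},
    {"delta_pos":[35.8,19.7,0.5],"spin":-54,"fingers":1}
  ]
}}

```text
time: 1.77
tool_pos: [0.5816, 0.18, 0.2]
eef_rot: [0.319, 0.948, -0.0, -0.0]
force: [1.0, -0.7, 0.6]
gripper_width: 0.0941
gripper_force: 0.0
```

```bash
cat >> h.py <<'E'
def wproj(pts, s):
    c=camera_info('wrist'); M=np.array(c['mount']); T=np.eye(4); T[:3,:3]=R.from_quat(s['eef_rot']).as_matrix(); T[:3,3]=s['tool_pos']
    p=(np.linalg.inv(T@M)@np.c_[pts,np.ones(len(pts))].T).T[:,:3]
    x,y,z=p[:,0],-p[:,1],-p[:,2]; r=np.hypot(x,y); th=np.arctan2(r,z)
    return np.c_[c['cx']+c['fx']*th*x/r, c['cy']+c['fy']*th*y/r]
def wback(uv, zplane, s):
    c=camera_info('wrist'); M=np.array(c['mount']); T=np.eye(4); T[:3,:3]=R.from_quat(s['eef_rot']).as_matrix(); T[:3,3]=s['tool_pos']
    E=T@M; uv=np.atleast_2d(uv).astype(float); a=(uv[:,0]-c['cx'])/c['fx']; b=(uv[:,1]-c['cy'])/c['fy']; th=np.hypot(a,b)
    d=np.c_[np.sin(th)*a/th, -np.sin(th)*b/th, -np.cos(th)]@E[:3,:3].T; o=E[:3,3]
    return o+d*((zplane-o[2])/d[:,2])[:,None]
E
python3 - <<'E'
from h import *
goto(.579,.181,.2,143)
s=manip.get_state(); im,d=get_image('wrist'); cv2.imwrite('pics/w1.png',im)
c=wproj([[.579,.181,.076]],s)[0]; print(c)
u,v=c.round().astype(int); k=60; u0,v0=max(u-k,0),max(v-k,0); print(u0,v0)
cv2.imwrite('pics/w1c.png',np.clip(cv2.resize(im[v0:v0+2*k,u0:u0+2*k],(600,600),interpolation=3)*1.5,0,255).astype(np.uint8))
E
```

```text
t 1.7667 pos [0.5816 0.18   0.2   ] yaw 142.84 F [ 1.  -0.7  0.6] T [ 0.   -0.16 -0.05] w 0.0941 0.0
delta cm [ 0.26 -0.08  0.  ] spin -0.16
[318.78658165 196.7756838 ]
259 137
```

View pics/w1c.png

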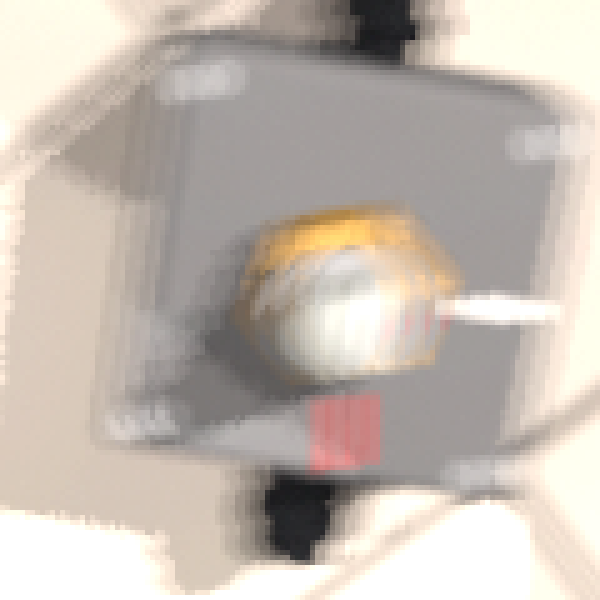

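The image is motion-blurred. The nut is near (350,290) and its red mark near (420,320). I'll let the arm settle and retake it.

>>> {"method": "drive_tool", "body": {
  "motion": [
    {"delta_pos":[0,0,0],"spin":0,"fingers":1},
    {"delta_pos":[0,0,0],"spin":0,"fingers":1},
    {"delta_pos":[0,0,0],"spin":0,"fingers":1},
    {"delta_pos":[0,0,0],"spin":0,"fingers":1}
  ]
}}

```text
time: 2.15
tool_pos: [0.5809, 0.1769, 0.2009]
eef_rot: [0.323, 0.947, 0.0, 0.0]
force: [0.1, -1.0, -0.0]
gripper_width: 0.0939
gripper_force: 0.0
```

```bash
python3 - <<'E'
from h import *
goto(.579,.181,.2,143)
s=manip.get_state(); im,d=get_image('wrist'); cv2.imwrite('pics/w2.png',im); np.savez('w2.npz',p=s['tool_pos'],q=s['eef_rot'])
c=wproj([[.579,.181,.076]],s)[0]; print(c)
u,v=c.round().astype(int); k=50; u0,v0=u-k,v-k; print(u0,v0)
cv2.imwrite('pics/w2c.png',np.clip(cv2.resize(im[v0:v0+2*k,u0:u0+2*k],(600,600),interpolation=3)*1.2,0,255).astype(np.uint8))
E
```

```text
t 2.15 pos [0.5809 0.1769 0.2009] yaw 142.36 F [ 0.1 -1.  -0. ] T [-0.03 -0.17  0.03] w 0.0939 0.0
delta cm [0.4  0.21 0.09] spin -0.64
[321.56233952 195.19497025]
272 145
```

View pics/w2c.png

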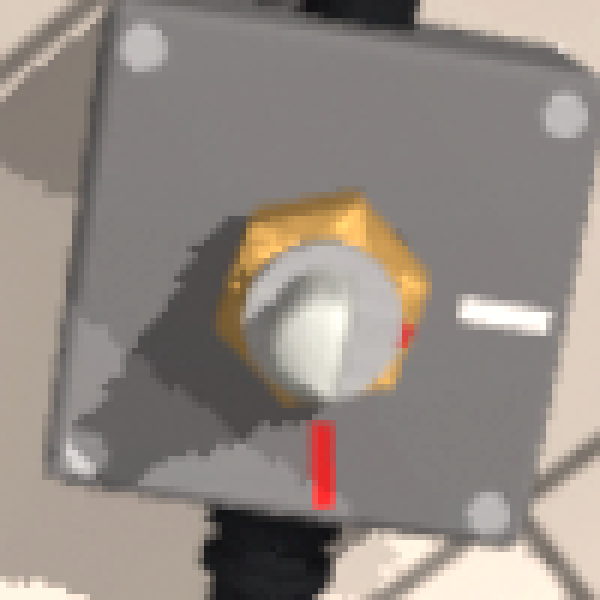

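Sharp now. The nut's red mark is at (408,335), the red line at (322,422)–(322,508) and the white line at (458,308)–(550,320). The block bolts are at (143,48), (565,115), (488,513) and (80,457).

```bash
python3 - <<'E'
from h import *
f=np.load('w2.npz'); s=dict(tool_pos=f['p'],eef_rot=f['q']); im=cv2.imread('pics/w2.png')
b=lambda p,z: wback(np.array(p)/6.-.4+[272,145],z,s)
B=b([(143,48),(565,115),(488,513),(80,457)],.0615); c=B[:,:2].mean(0); print('bolts',c)
for i in range(4): v=B[(i+1)%4]-B[i]; print(np.degrees(np.arctan2(v[1],v[0])).round(1),np.linalg.norm(v).round(4))
an=lambda q:(np.degrees(np.arctan2(q[:,1]-c[1],q[:,0]-c[0])).round(1),np.hypot(*(q[:,:2]-c).T).round(4))
print('white',an(b([(458,308),(550,320)],.06))); print('red',an(b([(322,422),(322,508)],.06)))
print('mark',an(b([(408,335)],.076))); print('verts',an(b([(360,192),(430,272),(393,388),(290,405),(220,322)],.076)))
hsv=cv2.cvtColor(im,cv2.COLOR_BGR2HSV); m=(cv2.inRange(hsv,(8,110,60),(28,255,255))>0)
m[:145]=0;m[245:]=0;m[:,:272]=0;m[:,372:]=0
best=[]
for dx in np.arange(-4,4.1,1):
 for dy in np.arange(-4,4.1,1):
  cc=c+np.array([dx,dy])/1000
  for a in range(0,60,2):
    h=np.radians(a+30+60*np.arange(6)); r=.016/np.cos(np.pi/6)
    z=np.zeros(m.shape,np.uint8); pts=[]
    for zz in(.06,.076): pts.append(wproj(np.c_[cc[0]+r*np.cos(h),cc[1]+r*np.sin(h),np.full(6,zz)],s))
    hull=cv2.convexHull((np.vstack(pts)*16).astype(np.int32)); cv2.fillConvexPoly(z,hull,1,cv2.LINE_8,4)
    # occluder: shoulder+spindle
    t=np.linspace(0,6.28,24); sh=np.vstack([wproj(np.c_[cc[0]+q*np.cos(t),cc[1]+q*np.sin(t),np.full(24,zz)],s) for q,zz in((.013,.083),(.013,.088),(.009,.106))])
    cv2.fillConvexPoly(z,cv2.convexHull((sh*16).astype(np.int32)),0,cv2.LINE_8,4)
    z=z>0; best.append(((z&m).sum()/(z|m).sum(),a,dx,dy))
best.sort(reverse=True); print(m.sum(),[tuple(np.round(q,3).tolist()) for q in best[:8]])
E
```

```text
bolts [0.58155973 0.18339489]
43.4 0.0737
-46.7 0.0737
-135.9 0.0748
132.5 0.0746
white (array([43.2, 43.9]), array([0.0249, 0.0416]))
red (array([-36.3, -36.7]), array([0.025 , 0.0414]))
mark (array([34.2]), array([0.0156]))
verts (array([ 124. ,   70.5,    3.6,  -54.2, -118.8]), array([0.0206, 0.0193, 0.0188, 0.0179, 0.0171]))Traceback (most recent call last):
  File "<stdin>", line 18, in <module>
  File "h.py", line 14, in wproj
    c=camera_info('wrist'); M=np.array(c['mount']); T=np.eye(4); T[:3,:3]=R.from_quat(s['eef_rot']).as_matrix(); T[:3,3]=s['tool_pos']
ValueError: time passes only in moves, steps and waits
```

```bash
python3 -c "
from h import *
goto(.581,.1827,.064,184)"
```

```text
t 2.2 pos [0.581  0.1769 0.2009] yaw 142.36 F [0.7 0.5 0.3] T [-0.01 -0.1  -0.02] w 0.0943 0.0
delta cm [ 0.36  0.45 13.7 ] spin -41.64
```

>>> {"method": "drive_tool", "body": {
  "motion": [
    {"delta_pos":[0.1,0.1,1],"spin":-7,"fingers":0.7},
    {"delta_pos":[0.2,0.2,3],"spin":-14,"fingers":0.7},
    {"delta_pos":[0.36,0.45,5],"spin":-21,"fingers":0.7},
    {"delta_pos":[0.36,0.45,6],"spin":-28,"fingers":0.7},
    {"delta_pos":[0.36,0.45,7],"spin":-35,"fingers":0.7},
    {"delta_pos":[0.36,0.45,8],"spin":-41.6,"fingers":0.7},
    {"delta_pos":[0.36,0.45,10],"spin":-41.6,"fingers":0.7},
    {"delta_pos":[0.36,0.45,12],"spin":-41.6,"fingers":0.7},
    {"delta_pos":[0.36,0.45,13],"spin":-41.6,"fingers":0.7},
    {"delta_pos":[0.36,0.45,13.7],"spin":-41.6,"fingers":0.7}
  ]
}}

```text
time: 3.03
tool_pos: [0.5806, 0.183, 0.0626]
eef_rot: [-0.035, 0.999, -0.0, -0.001]
force: [-0.1, -0.4, -0.1]
gripper_width: 0.0653
gripper_force: 0.0
```

>>> {"method": "drive_tool", "body": {
  "motion": [
    {"delta_pos":[0,0,0],"spin":0,"fingers":0.5},
    {"delta_pos":[0,0,0],"spin":0,"fingers":0.3},
    {"delta_pos":[0,0,0],"spin":0,"fingers":0.2},
    {"delta_pos":[0,0,0],"spin":0,"fingers":0.2},
    {"delta_pos":[0,0,0],"spin":0,"fingers":0.2},
    {"delta_pos":[0,0,0],"spin":0,"fingers":0.2}
  ]
}}

```text
time: 3.53
tool_pos: [0.5815, 0.1822, 0.0642]
eef_rot: [-0.035, 0.999, -0.001, 0.0]
force: [-1.3, -5.2, 3.7]
gripper_width: 0.0316
gripper_force: 30.0
```

```bash
python3 -c "
from h import *
goto(.581,.1827,.064,184)"
```

```text
t 3.5333 pos [0.5815 0.1822 0.0642] yaw -175.96 F [-1.3 -5.2  3.7] T [-0.91  0.04 -0.03] w 0.0316 29.978455222662888
delta cm [0.04 0.05 0.02] spin 0.04
```

Both flats are gripped at 31.6 mm. Now I turn clockwise.

>>> {"method": "drive_tool", "body": {
  "motion": [
    {"delta_pos":[0,-0.05,0],"spin":5,"fingers":0.2},
    {"delta_pos":[0,-0.05,0],"spin":10,"fingers":0.2},
    {"delta_pos":[0,-0.05,0],"spin":15,"fingers":0.2},
    {"delta_pos":[0,-0.05,0],"spin":20,"fingers":0.2},
    {"delta_pos":[0,-0.05,0],"spin":25,"fingers":0.2},
    {"delta_pos":[0,-0.05,0],"spin":30,"fingers":0.2},
    {"delta_pos":[0,-0.05,0],"spin":35,"fingers":0.2},
    {"delta_pos":[0,-0.05,0],"spin":40,"fingers":0.2},
    {"delta_pos":[0,-0.05,0],"spin":45,"fingers":0.2},
    {"delta_pos":[0,-0.05,0],"spin":50,"fingers":0.2}
  ]
}}

```text
time: 4.37
tool_pos: [0.5813, 0.1818, 0.0642]
eef_rot: [0.392, 0.92, -0.001, 0.001]
force: [-2.6, -10.6, 5.6]
gripper_width: 0.032
gripper_force: 30.0
```

```bash
python3 -c "
from h import *
goto(.581,.1827,.064,113)"
```

```text
t 4.3667 pos [0.5813 0.1818 0.0642] yaw 133.78 F [ -2.6 -10.6   5.6] T [-2.15  0.41  0.12] w 0.032 29.954318404197693
delta cm [0.09 0.05 0.02] spin 20.78
```

>>> {"method": "drive_tool", "body": {
  "motion": [
    {"delta_pos":[-0.03,-0.03,0],"spin":4,"fingers":0.2},
    {"delta_pos":[-0.04,-0.04,0],"spin":8,"fingers":0.2},
    {"delta_pos":[-0.04,-0.04,0],"spin":12,"fingers":0.2},
    {"delta_pos":[-0.04,-0.04,0],"spin":16,"fingers":0.2},
    {"delta_pos":[-0.04,-0.04,0],"spin":17,"fingers":0.2},
    {"delta_pos":[-0.04,-0.04,0],"spin":17,"fingers":0.2}
  ]
}}

```text
time: 4.87
tool_pos: [0.5811, 0.1816, 0.0642]
eef_rot: [0.523, 0.852, -0.001, 0.0]
force: [-2.6, -7.5, 6.2]
gripper_width: 0.0317
gripper_force: 30.0
```

```bash
python3 -c "
from h import *
goto(.581,.1827,.064,113)"
```

```text
t 4.8667 pos [0.5811 0.1816 0.0642] yaw 116.95 F [-2.6 -7.5  6.2] T [-1.62  0.52 -0.05] w 0.0317 29.96707108723058
delta cm [0.1  0.04 0.02] spin 3.95
```

>>> {"method": "drive_tool", "body": {
  "motion": [
    {"delta_pos":[0,0,0],"spin":2,"fingers":0.2},
    {"delta_pos":[0,0,0],"spin":4,"fingers":0.2},
    {"delta_pos":[0,0,0],"spin":5,"fingers":0.2}
  ]
}}

```text
time: 5.12
tool_pos: [0.581, 0.1816, 0.0641]
eef_rot: [0.56, 0.829, -0.001, 0.0]
force: [-3.8, -8.7, 5.7]
gripper_width: 0.0316
gripper_force: 30.2
```

```bash
python3 -c "
from h import *
goto(.581,.1827,.064,113)"
```

```text
t 5.1167 pos [0.581  0.1816 0.0641] yaw 111.95 F [-3.8 -8.7  5.7] T [-1.63  0.53  0.72] w 0.0316 30.155516266822815
delta cm [0.11 0.04 0.01] spin -1.05
```

>>> {"method": "drive_tool", "body": {
  "motion": [
    {"delta_pos":[0,0,0],"spin":2,"fingers":0.2},
    {"delta_pos":[0,0,0],"spin":4,"fingers":0.2}
  ]
}}

```text
time: 5.28
tool_pos: [0.5809, 0.182, 0.0642]
eef_rot: [0.588, 0.809, -0.001, 0.0]
force: [-3.6, -9.5, 5.6]
gripper_width: 0.0319
gripper_force: 32.1
```

```bash
python3 -c "
from h import *
goto(.581,.1827,.064,113)"
```

```text
t 5.2833 pos [0.5809 0.182  0.0642] yaw 108.02 F [-3.6 -9.5  5.6] T [-1.57  0.63  1.06] w 0.0319 32.105171859730035
delta cm [0.06 0.03 0.02] spin -4.98
```

Torque jumped from 0.12 to 1.06 N·m at yaw of about 112°, where the stop was predicted. Release, rise and check.

>>> {"method": "drive_tool", "body": {
  "motion": [
    {"delta_pos":[0,0,0],"spin":0,"fingers":0.7},
    {"delta_pos":[0,0,0],"spin":0,"fingers":0.7},
    {"delta_pos":[0,0,0],"spin":0,"fingers":0.7},
    {"delta_pos":[0,0,-3],"spin":0,"fingers":0.7},
    {"delta_pos":[0,0,-6],"spin":0,"fingers":1},
    {"delta_pos":[0,0,-10],"spin":0,"fingers":1},
    {"delta_pos":[0,0,-13.6],"spin":0,"fingers":1},
    {"delta_pos":[0,0,-13.6],"spin":0,"fingers":1},
    {"delta_pos":[0,0,-13.6],"spin":0,"fingers":1},
    {"delta_pos":[0,0,-13.6],"spin":0,"fingers":1}
  ]
}}

```text
time: 6.12
tool_pos: [0.5807, 0.1827, 0.1986]
eef_rot: [0.587, 0.809, -0.0, -0.0]
force: [-0.3, 0.2, 0.0]
gripper_width: 0.093
gripper_force: 0.0
```

```bash
python3 - <<'E'
from h import *
goto(.4455,-.25,.15,103)
s=manip.get_state(); im,d=get_image('wrist'); cv2.imwrite('pics/w3.png',im); np.savez('w3.npz',p=s['tool_pos'],q=s['eef_rot'])
c=wproj([[.581,.1825,.076]],s)[0]; print(c)
u,v=c.round().astype(int); k=50; u0,v0=u-k,v-k; print(u0,v0)
cv2.imwrite('pics/w3c.png',np.clip(cv2.resize(im[v0:v0+2*k,u0:u0+2*k],(600,600),interpolation=3)*1.2,0,255).astype(np.uint8))
E
```

```text
t 6.1167 pos [0.5807 0.1827 0.1986] yaw 108.05 F [-0.3  0.2  0. ] T [-0.02 -0.04  0.01] w 0.093 0.0
delta cm [-36.95 -26.26   4.87] spin 5.05
[320.21996963 200.83459792]
270 151
```

View pics/w3c.png

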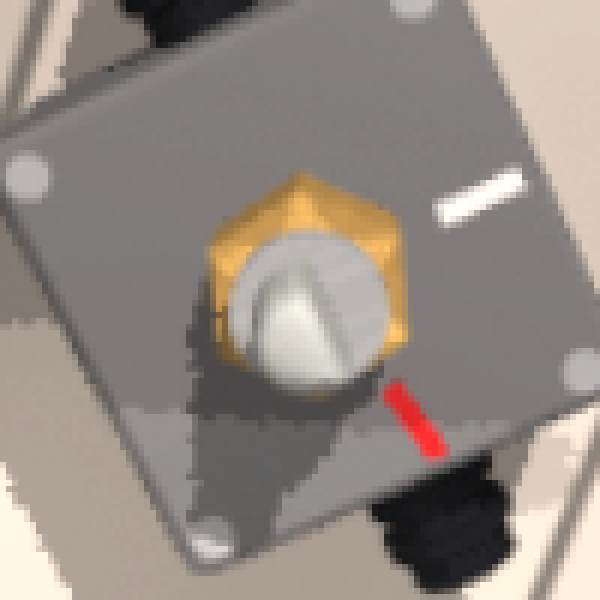

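The red line (390,388)–(438,455) now faces the middle of a nut flat, between vertices (405,335) and (315,395). The mark itself is hidden under the shoulder there. I'll check the angle and centre numerically, then plan the knob pick.

```bash
python3 - <<'E'
from h import *
f=np.load('w3.npz'); s=dict(tool_pos=f['p'],eef_rot=f['q'])
b=lambda p,z: wback(np.array(p)/6.-.4+[270,151],z,s)
B=b([(28,177),(413,0),(582,370),(212,545)],.0615); c=B[:,:2].mean(0); print('bolts',c)
print([np.degrees(np.arctan2(*(B[(i+1)%4]-B[i])[[1,0]])).round(1) for i in range(4)])
an=lambda q:(np.degrees(np.arctan2(q[:,1]-c[1],q[:,0]-c[0])).round(1),np.hypot(*(q[:,:2]-c).T).round(4))
print('white',an(b([(440,213),(523,180)],.06))); print('red',an(b([(393,390),(438,455)],.06)))
print('verts',an(b([(302,175),(405,235),(405,338),(315,396),(215,350),(210,250)],.076)))
print('sh',b([(308,312)],.088))
goto(.4455,-.25,.2,103)
E
```

```text
bolts [0.58161649 0.18327968]
[np.float64(42.7), np.float64(-46.6), np.float64(-135.3), np.float64(132.6)]
white (array([44.4, 42.9]), array([0.0256, 0.0411]))
red (array([-36.1, -36.8]), array([0.0257, 0.0406]))
verts (array([ 111.1,   52.2,   -5. ,  -68.3, -132.3,  171.3]), array([0.0209, 0.0193, 0.0176, 0.0171, 0.0182, 0.0184]))
sh [[0.58129512 0.18392095 0.088     ]]
t 6.1667 pos [0.5805 0.1826 0.1979] yaw 108.05 F [0.4 0.8 0.1] T [-0.04 -0.07 -0.03] w 0.0935 0.0
delta cm [-36.95 -26.24  -0.16] spin 5.05
```

>>> {"method": "drive_tool", "body": {
  "motion": [
    {"delta_pos":[-3.3,-2.3,0],"spin":5,"fingers":1},
    {"delta_pos":[-6.6,-4.7,0],"spin":5,"fingers":1},
    {"delta_pos":[-9.9,-7,0],"spin":5,"fingers":1},
    {"delta_pos":[-13.2,-9.4,0],"spin":5,"fingers":1},
    {"delta_pos":[-16.5,-11.7,0],"spin":5,"fingers":1},
    {"delta_pos":[-19.8,-14.1,0],"spin":5,"fingers":1},
    {"delta_pos":[-23.1,-16.4,0],"spin":5,"fingers":1},
    {"delta_pos":[-26.4,-18.8,0],"spin":5,"fingers":1},
    {"delta_pos":[-29.7,-21.1,0],"spin":5,"fingers":1},
    {"delta_pos":[-33,-23.5,0],"spin":5,"fingers":1}
  ]
}}

```text
time: 7.0
tool_pos: [0.4584, -0.2053, 0.1981]
eef_rot: [0.622, 0.783, -0.0, -0.001]
force: [0.3, -0.1, 0.1]
gripper_width: 0.0939
gripper_force: 0.0
```

>>> {"method": "drive_tool", "body": {
  "motion": [
    {"delta_pos":[-2,-1.4,0],"spin":0,"fingers":1},
    {"delta_pos":[-4,-2.7,0],"spin":0,"fingers":1},
    {"delta_pos":[-4,-2.7,0],"spin":0,"fingers":1},
    {"delta_pos":[-4,-2.7,0],"spin":0,"fingers":1},
    {"delta_pos":[-4,-2.7,0],"spin":0,"fingers":1},
    {"delta_pos":[-4,-2.7,0],"spin":0,"fingers":1}
  ]
}}

```text
time: 7.5
tool_pos: [0.4427, -0.248, 0.1989]
eef_rot: [0.622, 0.783, 0.0, -0.001]
force: [0.4, 0.4, 0.1]
gripper_width: 0.0935
gripper_force: 0.0
```

```bash
python3 - <<'E'
from h import *
goto(.4455,-.25,.03,103)
s=manip.get_state(); im,d=get_image('wrist'); cv2.imwrite('pics/w4.png',im); np.savez('w4.npz',p=s['tool_pos'],q=s['eef_rot'])
c=wproj([[.4455,-.25,.047]],s)[0]; print(c)
u,v=c.round().astype(int); k=50; u0,v0=u-k,v-k; print(u0,v0)
cv2.imwrite('pics/w4c.png',np.clip(cv2.resize(im[v0:v0+2*k,u0:u0+2*k],(600,600),interpolation=3)*2.0,0,255).astype(np.uint8))
E
```

```text
t 7.5 pos [ 0.4427 -0.248   0.1989] yaw 103.1 F [0.4 0.4 0.1] T [-0.05 -0.06 -0.02] w 0.0935 0.0
delta cm [-0.27  0.24 16.89] spin 0.1
[322.19542091 196.60200352]
272 147
```

View pics/w4c.png

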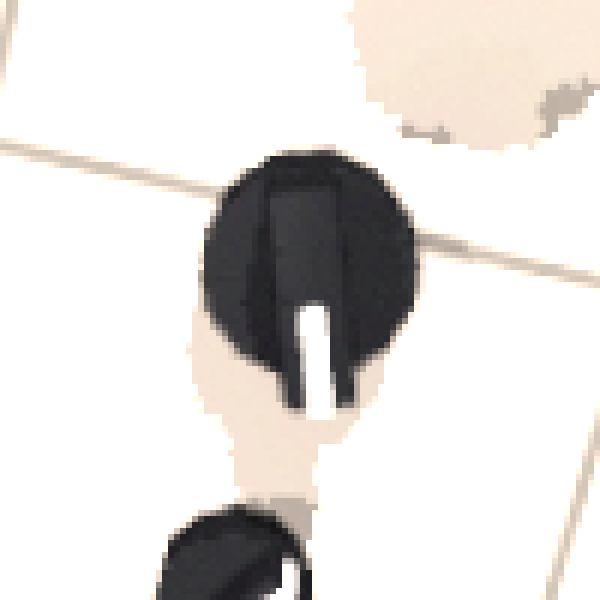

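The larger knob has bar-top corners at (272,185), (340,185), (352,405) and (288,408), and its pointer runs (312,305)–(321,410). The small knob is at the lower left.

```bash
python3 - <<'E'
from h import *
f=np.load('w4.npz'); s=dict(tool_pos=f['p'],eef_rot=f['q'])
b=lambda p,z: wback(np.array(p)/6.-.4+[272,147],z,s)
C=b([(272,185),(340,185),(352,406),(286,408)],.047); print(C.round(4))
ang=lambda v:np.degrees(np.arctan2(v[1],v[0])).round(1)
print('bar',C[:,:2].mean(0).round(4),ang(C[2]-C[1]),ang(C[3]-C[0]),np.linalg.norm(C[2]-C[1]))
L=b([(312,305),(321,410)],.047); print('ptr',ang(L[1]-L[0]),L)
m=C[:,:2].mean(0); goto(m[0],m[1],.03,102)
E
```

```text
[[ 0.4351 -0.2305  0.047 ]
 [ 0.447  -0.2277  0.047 ]
 [ 0.4589 -0.2676  0.047 ]
 [ 0.447  -0.2708  0.047 ]]
bar [ 0.447  -0.2492] -73.5 -73.5 0.04162378092728347
ptr -72.0 [[ 0.44721573 -0.25056329  0.047     ]
 [ 0.45343571 -0.26970167  0.047     ]]
t 7.55 pos [ 0.4428 -0.248   0.1991] yaw 103.12 F [ 0.   0.1 -0.1] T [-0.   -0.1   0.03] w 0.094 0.0
delta cm [-0.22  0.39 16.91] spin 1.12
```

>>> {"method": "drive_tool", "body": {
  "motion": [
    {"delta_pos":[-0.1,0.1,4],"spin":-2,"fingers":0.6},
    {"delta_pos":[-0.2,0.3,8],"spin":-3.6,"fingers":0.6},
    {"delta_pos":[-0.23,0.36,12],"spin":-3.6,"fingers":0.6},
    {"delta_pos":[-0.23,0.36,14],"spin":-3.6,"fingers":0.6},
    {"delta_pos":[-0.23,0.36,16],"spin":-3.6,"fingers":0.6},
    {"delta_pos":[-0.23,0.36,17.2],"spin":-3.6,"fingers":0.6},
    {"delta_pos":[-0.23,0.36,17.2],"spin":-3.6,"fingers":0.4},
    {"delta_pos":[-0.23,0.36,17.2],"spin":-3.6,"fingers":0.2},
    {"delta_pos":[-0.23,0.36,17.2],"spin":-3.6,"fingers":0.05},
    {"delta_pos":[-0.23,0.36,17.2],"spin":-3.6,"fingers":0.05}
  ]
}}

```text
time: 8.38
tool_pos: [0.4471, -0.2505, 0.0286]
eef_rot: [0.597, 0.802, 0.0, 0.001]
force: [0.5, -0.0, -0.0]
gripper_width: 0.0334
gripper_force: 0.0
```

>>> {"method": "drive_tool", "body": {
  "motion": [
    {"delta_pos":[0,0,0],"spin":0,"fingers":0.05},
    {"delta_pos":[0,0,0],"spin":0,"fingers":0.05},
    {"delta_pos":[0,0,0],"spin":0,"fingers":0.05},
    {"delta_pos":[0,0,0],"spin":0,"fingers":0.05}
  ]
}}

```text
time: 8.72
tool_pos: [0.4467, -0.2505, 0.0279]
eef_rot: [0.597, 0.802, 0.0, 0.0]
force: [0.2, 1.0, 3.7]
gripper_width: 0.0137
gripper_force: 30.0
```

```bash
python3 -c "
from h import *
goto(.447,-.2492,.027,106.7)"
```

```text
t 8.7167 pos [ 0.4467 -0.2505  0.0279] yaw 106.64 F [0.2 1.  3.7] T [0.14 0.06 0.03] w 0.0137 30.000275373458862
delta cm [0.11 0.07 0.09] spin -0.06
```

>>> {"method": "drive_tool", "body": {
  "motion": [
    {"delta_pos":[0,0,-3],"spin":0,"fingers":0.05},
    {"delta_pos":[0,0,-6],"spin":0,"fingers":0.05},
    {"delta_pos":[0,0,-9],"spin":0,"fingers":0.05},
    {"delta_pos":[0,0,-12],"spin":-6,"fingers":0.05},
    {"delta_pos":[0,0,-15],"spin":-12,"fingers":0.05},
    {"delta_pos":[0,0,-17],"spin":-18,"fingers":0.05},
    {"delta_pos":[0,0,-17],"spin":-24,"fingers":0.05},
    {"delta_pos":[0,0,-17],"spin":-30,"fingers":0.05},
    {"delta_pos":[0,0,-17],"spin":-30,"fingers":0.05}
  ]
}}

```text
time: 9.47
tool_pos: [0.4464, -0.2504, 0.1977]
eef_rot: [0.367, 0.93, -0.0, 0.0]
force: [0.1, 0.7, -0.2]
gripper_width: 0.0137
gripper_force: 30.0
```

```bash
python3 -c "
from h import *
goto(.5812,.1828,.165,223)"
```

```text
t 9.4667 pos [ 0.4464 -0.2504  0.1977] yaw 136.92 F [ 0.1  0.7 -0.2] T [-0.02 -0.13  0.03] w 0.0137 29.998072385787964
delta cm [19.75 40.84  3.26] spin -86.08
```

>>> {"method": "drive_tool", "body": {
  "motion": [
    {"delta_pos":[1.5,3,0],"spin":-6,"fingers":0.05},
    {"delta_pos":[3,6.2,0],"spin":-12,"fingers":0.05},
    {"delta_pos":[4.5,9.3,0],"spin":-18,"fingers":0.05},
    {"delta_pos":[6,12.4,0],"spin":-24,"fingers":0.05},
    {"delta_pos":[7.5,15.5,0],"spin":-30,"fingers":0.05},
    {"delta_pos":[9,18.6,0],"spin":-36,"fingers":0.05},
    {"delta_pos":[10.5,21.7,0],"spin":-42,"fingers":0.05},
    {"delta_pos":[12,24.8,0],"spin":-48,"fingers":0.05},
    {"delta_pos":[13.5,28,0],"spin":-54,"fingers":0.05},
    {"delta_pos":[15,31,0],"spin":-60,"fingers":0.05}
  ]
}}

```text
time: 10.3
tool_pos: [0.5505, 0.0799, 0.1971]
eef_rot: [-0.145, 0.989, 0.0, -0.0]
force: [0.7, 0.5, -0.5]
gripper_width: 0.0137
gripper_force: 30.0
```

```bash
python3 -c "
from h import *
goto(.5812,.1828,.165,223)"
```

```text
t 10.3 pos [0.5505 0.0799 0.1971] yaw -163.29 F [ 0.7  0.5 -0.5] T [ 0.07 -0.14 -0.02] w 0.0137 29.998818933963776
delta cm [-5.9   8.97  3.21] spin -26.29
```

>>> {"method": "drive_tool", "body": {
  "motion": [
    {"delta_pos":[-1.5,2.3,0],"spin":-6,"fingers":0.05},
    {"delta_pos":[-3,4.6,0],"spin":-12,"fingers":0.05},
    {"delta_pos":[-4.5,6.9,0],"spin":-18,"fingers":0.05},
    {"delta_pos":[-5.9,9,0],"spin":-24,"fingers":0.05},
    {"delta_pos":[-5.9,9,0],"spin":-26.3,"fingers":0.05},
    {"delta_pos":[-5.9,9,0],"spin":-26.3,"fingers":0.05},
    {"delta_pos":[-5.9,9,0],"spin":-26.3,"fingers":0.05},
    {"delta_pos":[-5.9,9,0],"spin":-26.3,"fingers":0.05}
  ]
}}

```text
time: 10.97
tool_pos: [0.5809, 0.1805, 0.1973]
eef_rot: [-0.364, 0.931, -0.0, -0.0]
force: [-0.2, 0.2, -0.2]
gripper_width: 0.0138
gripper_force: 30.0
```

```bash
python3 - <<'E'
from h import *
goto(.5812,.1828,.165,223)
s=manip.get_state(); im,d=get_image('wrist'); np.savez('w5.npz',p=s['tool_pos'],q=s['eef_rot'])
c=wproj([s['tool_pos']],s)[0]; print(c)
u,v=c.round().astype(int); k=50; u0,v0=u-k,v-k; print(u0,v0)
cv2.imwrite('pics/w5c.png',np.clip(cv2.resize(im[v0:v0+2*k,u0:u0+2*k],(600,600),interpolation=3)*2.0,0,255).astype(np.uint8))
E
```

```text
t 10.9667 pos [0.5809 0.1805 0.1973] yaw -137.29 F [-0.2  0.2 -0.2] T [ 0.06 -0.1  -0.03] w 0.0138 29.99924898147583
delta cm [-0.18  0.15  3.23] spin -0.29
[320.35098159 244.37014339]
270 194
```

View pics/w5c.png

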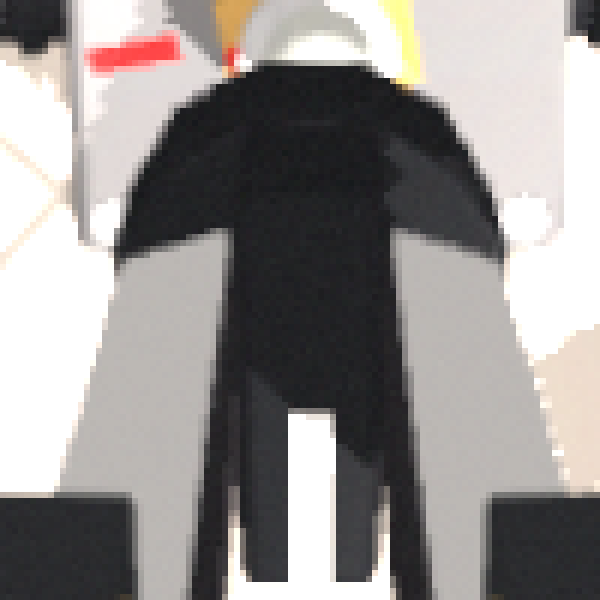

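The knob is held straight. The pointer end is at the bottom (310,580) and the bar's other end at (317,190). The nut's red mark at (235,60) lines up with the red line at (135,53).

```bash
python3 - <<'E'
from h import *
f=np.load('w5.npz'); s=dict(tool_pos=f['p'],eef_rot=f['q']); M=R.from_quat(f['q']).as_matrix()
b=lambda p,z: ((wback(np.array(p)/6.-.4+[270,194],f['p'][2]+z-.0279,s)-f['p'])@M*1000).round(1)
print('bar ends tool mm',b([(310,580),(317,190)],.047),'skirt top front',b([(317,122)],.024),'bottom front',b([(317,66)],.0))
E
```

```text
bar ends tool mm [[-21.8   0.6 -19.1]
 [ 19.    1.2 -19.1]] skirt top front [[18.6  1.3  3.9]] bottom front [[18.2  1.4 27.9]]
```

```bash
python3 -c "
from h import *
goto(.5805,.1815,.137,223.2)"
```

```text
t 11.0167 pos [0.581  0.1804 0.1975] yaw -137.26 F [ 0.5 -0.1 -0.7] T [ 0.06 -0.14 -0.01] w 0.0141 29.99926060438156
delta cm [-0.04  0.11  6.05] spin -0.46
```

>>> {"method": "drive_tool", "body": {
  "motion": [
    {"delta_pos":[0,0.05,2],"spin":-0.4,"fingers":0.05},
    {"delta_pos":[-0.04,0.1,4],"spin":-0.4,"fingers":0.05},
    {"delta_pos":[-0.04,0.1,6],"spin":-0.4,"fingers":0.05},
    {"delta_pos":[-0.04,0.1,6.2],"spin":-0.4,"fingers":0.05},
    {"delta_pos":[-0.04,0.1,6.4],"spin":-0.4,"fingers":0.05},
    {"delta_pos":[-0.04,0.1,6.5],"spin":-0.4,"fingers":0.05},
    {"delta_pos":[-0.04,0.1,6.5],"spin":-0.4,"fingers":0.05}
  ]
}}

```text
time: 11.6
tool_pos: [0.5812, 0.182, 0.1337]
eef_rot: [-0.369, 0.929, -0.0, 0.001]
force: [-1.4, 0.7, -0.2]
gripper_width: 0.0138
gripper_force: 30.0
```

```bash
python3 -c "
from h import *
goto(.5805,.1815,.116,223.2)"
```

```text
t 11.6 pos [0.5812 0.182  0.1337] yaw -136.71 F [-1.4  0.7 -0.2] T [ 0.15 -0.09 -0.02] w 0.0138 29.999274909496307
delta cm [0.09 0.01 1.77] spin 0.09
```

>>> {"method": "drive_tool", "body": {
  "motion": [
    {"delta_pos":[0.04,0,0.1],"spin":0,"fingers":0.05},
    {"delta_pos":[0.04,0,0.2],"spin":0,"fingers":0.05},
    {"delta_pos":[0.04,0,0.3],"spin":0,"fingers":0.05},
    {"delta_pos":[0.04,0,0.4],"spin":0,"fingers":0.05},
    {"delta_pos":[0.04,0,0.4],"spin":0,"fingers":0.05}
  ]
}}

```text
time: 12.02
tool_pos: [0.5803, 0.1819, 0.1283]
eef_rot: [-0.369, 0.929, 0.0, -0.0]
force: [-0.2, -0.3, -2.0]
gripper_width: 0.0138
gripper_force: 30.0
```

```bash
python3 -c "
from h import *
goto(.5805,.1815,.116,223.2)"
```

```text
t 12.0167 pos [0.5803 0.1819 0.1283] yaw -136.66 F [-0.2 -0.3 -2. ] T [ 0.14 -0.14 -0.02] w 0.0138 29.99933749437332
delta cm [ 0.01 -0.04  1.23] spin 0.14
```

No upward force and already 5 mm past the spindle's top, so the bore is on. Continuing.

>>> {"method": "drive_tool", "body": {
  "motion": [
    {"delta_pos":[0,0,0.2],"spin":0,"fingers":0.05},
    {"delta_pos":[0,0,0.4],"spin":0,"fingers":0.05},
    {"delta_pos":[0,0,0.6],"spin":0,"fingers":0.05},
    {"delta_pos":[0,0,0.8],"spin":0,"fingers":0.05},
    {"delta_pos":[0,0,1.0],"spin":0,"fingers":0.05},
    {"delta_pos":[0,0,1.0],"spin":0,"fingers":0.05}
  ]
}}

```text
time: 12.52
tool_pos: [0.5802, 0.1818, 0.1179]
eef_rot: [-0.369, 0.929, 0.0, -0.0]
force: [0.5, -0.4, -1.1]
gripper_width: 0.0139
gripper_force: 30.0
```

```bash
python3 -c "
from h import *
goto(.5805,.1815,.108,223.2)"
```

```text
t 12.5167 pos [0.5802 0.1818 0.1179] yaw -136.66 F [ 0.5 -0.4 -1.1] T [ 0.14 -0.12 -0.01] w 0.0139 29.99927580356598
delta cm [-0.   -0.04  0.99] spin 0.14
```

>>> {"method": "drive_tool", "body": {
  "motion": [
    {"delta_pos":[0,0,0.1],"spin":0,"fingers":0.05},
    {"delta_pos":[0,0,0.2],"spin":0,"fingers":0.05},
    {"delta_pos":[0,0,0.3],"spin":0,"fingers":0.05},
    {"delta_pos":[0,0,0.4],"spin":0,"fingers":0.05},
    {"delta_pos":[0,0,0.5],"spin":0,"fingers":0.05},
    {"delta_pos":[0,0,0.5],"spin":0,"fingers":0.05}
  ]
}}

```text
time: 13.02
tool_pos: [0.5805, 0.1819, 0.1136]
eef_rot: [-0.369, 0.929, -0.0, 0.0]
force: [-1.0, -0.2, 3.9]
gripper_width: 0.0135
gripper_force: 30.0
```

```bash
python3 -c "
from h import *
goto(.5805,.1815,.108,223.2)"
```

```text
t 13.0167 pos [0.5805 0.1819 0.1136] yaw -136.66 F [-1.  -0.2  3.9] T [ 0.05  0.2  -0.01] w 0.0135 30.000357627868652
delta cm [ 0.02 -0.03  0.56] spin 0.14
```

>>> {"method": "drive_tool", "body": {
  "motion": [
    {"delta_pos":[0,0,0.15],"spin":0,"fingers":0.05},
    {"delta_pos":[0,0,0.3],"spin":0,"fingers":0.05},
    {"delta_pos":[0,0,0.4],"spin":0,"fingers":0.05},
    {"delta_pos":[0,0,0.5],"spin":0,"fingers":0.05},
    {"delta_pos":[0,0,0.5],"spin":0,"fingers":0.05},
    {"delta_pos":[0,0,0.5],"spin":0,"fingers":0.05}
  ]
}}

```text
time: 13.52
tool_pos: [0.5806, 0.1819, 0.109]
eef_rot: [-0.369, 0.929, -0.0, 0.0]
force: [-2.1, 0.0, 7.7]
gripper_width: 0.0135
gripper_force: 30.0
```

>>> {"method": "drive_tool", "body": {
  "motion": [
    {"delta_pos":[0,0,0.05],"spin":0,"fingers":0.05},
    {"delta_pos":[0,0,0.1],"spin":0,"fingers":0.05},
    {"delta_pos":[0,0,0.1],"spin":0,"fingers":0.05},
    {"delta_pos":[0,0,0.1],"spin":0,"fingers":0.05}
  ]
}}

```text
time: 13.85
tool_pos: [0.5805, 0.1819, 0.1081]
eef_rot: [-0.369, 0.929, -0.0, 0.0]
force: [-3.3, -1.9, 8.3]
gripper_width: 0.014
gripper_force: 30.0
```

```bash
python3 -c "
from h import *
goto(.5805,.1815,.107,223.2)"
```

```text
t 13.85 pos [0.5805 0.1819 0.1081] yaw -136.66 F [-3.3 -1.9  8.3] T [-0.08  0.55 -0.01] w 0.014 30.001739859580994
delta cm [ 0.03 -0.03  0.11] spin 0.14
```

>>> {"method": "drive_tool", "body": {
  "motion": [
    {"delta_pos":[0,0,0.05],"spin":0,"fingers":0.05},
    {"delta_pos":[0,0,0.1],"spin":0,"fingers":0.05},
    {"delta_pos":[0,0,0.1],"spin":0,"fingers":0.05},
    {"delta_pos":[0,0,0.1],"spin":0,"fingers":0.05}
  ]
}}

```text
time: 14.18
tool_pos: [0.5806, 0.1819, 0.1078]
eef_rot: [-0.369, 0.929, -0.0, 0.001]
force: [-5.4, -1.1, 14.7]
gripper_width: 0.0136
gripper_force: 30.0
```

>>> {"method": "drive_tool", "body": {
  "motion": [
    {"delta_pos":[0,0,0.03],"spin":0,"fingers":0.05},
    {"delta_pos":[0,0,0.05],"spin":0,"fingers":0.05},
    {"delta_pos":[0,0,0.05],"spin":0,"fingers":0.05},
    {"delta_pos":[0,0,0.05],"spin":0,"fingers":0.05}
  ]
}}

```text
time: 14.52
tool_pos: [0.5807, 0.182, 0.1078]
eef_rot: [-0.369, 0.929, -0.0, 0.001]
force: [-7.3, -2.2, 17.5]
gripper_width: 0.0138
gripper_force: 30.0
```

Force rises from 8 to 17.5 N while z stays at 0.1078, against 0.1079 predicted for seated and bottomed. One last look before handing in.

```bash
python3 - <<'E'
from h import *
im,d=get_image('side'); a=cv2.resize(im[60:260,150:450],(600,400),interpolation=3); cv2.imwrite('pics/s2.png',a)
goto(.5805,.1815,.107,223.2)
E
```

```text
t 14.5667 pos [0.5807 0.182  0.1078] yaw -136.66 F [-7.3 -1.8 18.5] T [-0.31  1.43 -0.  ] w 0.014 30.01316249370575
delta cm [ 0.05 -0.02  0.08] spin 0.14
```

View pics/s2.png

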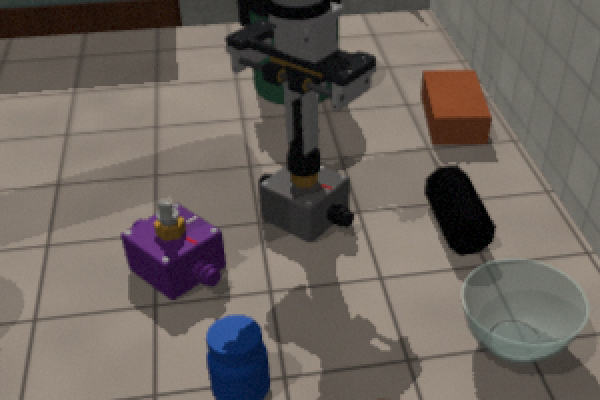

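The knob at (303,160) sits right down on the nut of the grey valve, and the jar, log and bowl have not moved. Handing in.

```bash
python3 -c "
from rig import manip
print(manip.job_done())"
```

```text
the job is handed in; nothing more can be done
None
```

I turned the nut clockwise to its stop, seated the larger knob on the D-shaped spindle and pressed it to the bottom of the spring travel. I handed the job in at about 14.6 s, still gripping the knob and holding it down; no verdict came back.

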